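Mesh the cassette tool in the lockring and keep it pressed home

TASK

Pick the steel cassette tool up out of its wooden rest and, keeping it upright with its lugs down, put it into the lockring on top of the cassette that the mini vise holds: turn it until its four lugs mesh with the four slots and slide it fully home against the spring. Finish while still gripping the tool and pressing it down, ready for the wrench: do not let go, and leave the crate, the rear light and the grip cover where they are.

Things in the scene. Friction and masses are not known exactly. Their poses are not given: they have to be found in the camera images.
- tool_mid (a point): Steel cassette tool, 80 mm tall, 0.15-0.3 kg, loose, upright in the rest. Point on its axis half-way up, 64 mm above the shelf at the start; z up. Grip its square shank, 24 x 24 mm, flats facing tool x and y, from 12 mm below to 40 mm above the point. Quarter-turns are equivalent. Body:tool tells its lower part.
- tool: Same tool, origin on its axis at its lower tip, same axes. Round guide nose 18 mm in diameter from the tip up to 16 mm (first 4 mm tapered from 12 mm). Then four lugs along +x, -x, +y, -y: 7 mm wide, reaching 18 mm from the axis, 16 to 28 mm above the tip (keep fingertips above them), then the shank. At the start the lugs lie on the rest's top.
- rest: Wooden block 90 x 90 x 40 mm, fixed to the shelf, origin at the centre of its underside. The tool stands in an upright hole, 26 mm wide and 30 mm deep, in the middle of its top. Its yaw and the tool's are unrelated.
- lockring (a point): Centre of the lockring's top face, 112 mm above the shelf; z up. Ring 48 mm outer diameter, fixed, cannot turn. Slots for the lugs along this point's +x, -x, +y, -y: 10 mm wide, 10 mm deep, to 19.5 mm from the axis, between four teeth. Lugs resting on the teeth: tool_mid is 24 mm above this point. Fully home, lugs on the slot floor: 14 mm above.
- hub: Fixed black mini vise (foot 100 x 75 mm, knob out to 78 mm along -x) clamping the cassette (sprockets to 100 mm diameter, below 76 mm) with the lockring on top. Origin on its axis at the shelf, axes as lockring. Under the slot floor a 21 mm bore takes the nose; a spring plunger in it resists the last 8 mm, 3.5 N rising to 9 N at home: a tool let go rises.
- crate_mid (a point): Bystander: open wooden crate of spare reflectors, 130 x 170 x 70 mm; the point is its middle, 35 mm up.
- light_mid (a point): Bystander: white plastic rear light with a press button, 45 x 70 x 29 mm, lying flat; the point is 13 mm up.
- cover_mid (a point): Bystander: green handlebar grip cover, 42 mm diameter at the foot, 95 mm tall, standing on end; the point is its middle.
Things that resemble listed ones, but are neither listed nor needed, are in the scene too. Leave any yellow look-alike of the rest alone.

How it is judged:
On the way:
1. the tool is lifted out of the rest, upright, gripped by the fingers (contact force between the fingers and tool above 1 N and contact force between tool and rest below 0.1 N and z of tool_mid in the frame of rest above 0.085 m and angle between tool_mid's own z axis and vertical below 0.35 rad), for 0.1 s.
At the end, for the whole second after the job is handed in: The tool is upright (within 0.12 rad), on the lockring's axis (within 4 mm), its lugs in the slots and within 2.5 mm of the slot floor, pressed on the hub with more than 4 N, still, and still gripped by the fingers (more than 2 N), all through the last second (z of tool_mid in the frame of lockring between 0.01 and 0.0165 m and horizontal distance between tool_mid and lockring below 0.004 m and angle between tool_mid's own z axis and vertical below 0.12 rad and (angle between the x axis of tool_mid and the x axis of lockring, either way round below 0.15 rad or angle between the x axis of tool_mid and the y axis of lockring, either way round below 0.15 rad) and contact force between tool and hub above 4 N and contact force between the fingers and tool above 2 N and linear speed of tool below 0.02 m/s); the arm keeps its last pose, push and grip.
It fails at once if a bystander (crate, rear light, grip cover) is moved by more than 30 mm (distance of any of crate_mid, light_mid, cover_mid from where it was at the start of the episode above 0.03 m).
It also fails if it takes over 45 s, if anything falls off the work surface, if the arm or the gripper's body presses on something with over 40 N, if the wrist force passes 120 N, or if a joint passes its speed limit or range.

ROBOT

A 6-joint arm with a two-finger parallel gripper is mounted at the origin on the work surface. World frame = base frame: x ahead of the robot, y to its left, z up, the work surface at z = 0. Lengths are in m, angles in rad, forces in N, time in s.
With the tool pointing down it reaches from about 0.35 to 0.85 m from the base axis. Payload 8.1 kg.
Tool frame: the origin (TCP) lies on the mounting face of the last link; the fingertips stand 186 mm ahead of it and the grasp point (between the pads) lies 167 mm ahead of it; z points along the fingers, y is the direction in which the jaws open and shut (so a half turn about z gives the same grasp; the last joint's range is limited). The gripper opens to 93 mm and grips with 3 to 60 N. Pads are 15 mm wide; open, the fingers measure 128 mm over their backs; the gripper's body (75 mm by 188 mm) begins 65 mm behind the grasp point.
Start: joints at [1.264, 0.13, 1.488, -0, 1.523, -0.085], TCP at [0.132, 0.585, 0.405] pointing down, gripper open.
Joint ranges: [-2.96, 2.96], [-0.89, 2.26], [0.02, 2.5], [-1.34, 4.48], [0, 2.73], [-2.66, 2.66]. Speed limits (rad/s): [2.39, 2.39, 2.79, 3.14, 3.14, 3.14].

INTERFACE

Orientations are given as a rotation vector (axis times angle).
In Python, from plant import robot, read_camera, spotter gives the robot as it stands.
- The arm moves only by the tool arm_command, never from a script. Its arguments are lists of equal length, an entry for each row: "xyz": the shift along the world's x, y, z in cm, a list of three; "turn": the turn, a rotation vector about the world's x, y, z in rad, a list of three. A call has 1 to 12 rows; each row shifts and turns the commanded pose from where the row before left it; what a row does not reach is not made up. A row lasts 1/8 s, in which the tool goes at most 62.5 mm and 10.7 degrees, less where a joint would pass 70% of its speed; a pose out of reach is approached as far as the arm can. A call is refused whole if a number of a shift passes 6.25 or a number of a turn 0.188, either way. A call with a gripper value outside its range is refused whole. "gripper" is the finger opening in cm, from 0 to 9.3, set as the call begins (left out, the last holds). The fingers move at their own pace and stop on an object; "force" is the grip in N (left out, the last holds). Time passes only in rows, so rows that do not move let the fingers close. It gives the time, the measured TCP pose, the force and the opening at its end, in the units of the state.
- robot.read_state(): the state, without advancing time (a new reading comes with each control period).
- read_camera(name): name is "scene" or "top" or "wrist"; returns a dict with "frame" (400x640x3 uint8, red, green, blue), "z_map" (400x640 float32, m along the optical axis (not along the pixel's ray), 0 where there is no reading), "fx", "fy", "cx", "cy" (pixels), "distortion" ([k1, k2, p1, p2, k3] as OpenCV has them; the pictures are not rectified), "eye" and "orientation" of the camera in the world. Camera axes: x right, y down, z forward; pixel columns grow to the right and rows downward; lengths in m; the calibration is good to about 2 mm. A picture is of the moment at which its call begins.
- robot.close_job(): hands the job in, once; it reports no verdict.
Trained networks look in a picture, given as the dict that the camera call returned (one of the last four; its "shot" number tells which), for a name from the list of things; names that differ only in an ending like _2 or _b are one class to them, and where a whole thing is asked for, a point or a joint stands for the part that bears it (a point fixed in the world has none). Each returns a list of dicts, best first, with "confidence" (0 to 1); they miss things now and then, are a little off and sometimes report something else, mostly with a low value. They report only what shows in the picture. A call takes as long as a camera call. They do not tell look-alikes from the thing itself.
- spotter.masks_of(picture, query): "pixels" (400x640 bool, what is visible of it) and "centre" ([row, column] in pixels, amid what is visible of it).
The state is a dict: "t": time; "q": joint angles; "dq": joint speeds; "joint_torque": joint torques, N m; "tool_pos": TCP position; "orientation": TCP orientation; "force": force on the tool from outside, world axes, zero at the start; "wrist_torque": the same for the moment, N m; "opening": finger opening in m.
Only numpy, scipy, OpenCV 4.12 (cv2) and the standard library are available. Lean on these libraries where they do the work, as an engineer would, in place of code of your own. Each camera call takes 0.05 s, during which the arm holds its last target. There are 200 camera calls.

## Working session

There is one attempt and no reset: what is moved stays moved. The work goes in short steps, Python scripts to look and compute and a tool call to move; the robot and the scene stay as the last step left them, time stands still between calls to the robot, and variables do not carry over. Pictures are saved under pics/ and viewed, about 8 in all and at most 12, crops included, and the job is handed in when it is done.

Besides the shell and the picture viewer there is one more tool, called after "Call:" as a command line: name --argument value ..., lists and objects as JSON in quotes. arm_command: Moves the arm, as the interface text tells. Its arguments: {"type":"object","properties":{"xyz":{"type":"array","items":{"type":"array","items":{"type":"number"}}},"turn":{"type":"array","items":{"type":"array","items":{"type":"number"}}},"gripper":{"type":"number"},"force":{"type":"number"}},"required":["xyz","turn"]}

```bash
mkdir -p pics; ls
cat > h.py <<'E'
import numpy as np, cv2
from scipy.spatial.transform import Rotation as R
from plant import robot, read_camera, spotter
def rot(o):
    o=np.array(o,float)
    return o if o.shape==(3,3) else (R.from_rotvec(o).as_matrix() if o.size==3 else R.from_quat(o).as_matrix())
def cloud(p):
    K=np.array([[p['fx'],0,p['cx']],[0,p['fy'],p['cy']],[0,0,1.]])
    v,u=np.mgrid[0:400,0:640]
    n=cv2.undistortPoints(np.stack([u,v],-1).reshape(-1,1,2).astype(np.float64),K,np.array(p['distortion'],float)).reshape(400,640,2)
    z=p['z_map'].astype(float)
    c=np.stack([n[...,0]*z,n[...,1]*z,z],-1)
    w=c@rot(p['orientation']).T+np.array(p['eye'])
    w[z==0]=np.nan
    return w
def save(p,f,crop=None,s=1):
    im=p['frame'][...,::-1]
    if crop: r0,r1,c0,c1=crop; im=im[r0:r1,c0:c1]
    cv2.imwrite('pics/'+f,cv2.resize(im,None,fx=s,fy=s,interpolation=cv2.INTER_CUBIC))
E
python3 - <<'E'
from h import *
P={n:read_camera(n) for n in('scene','top')}
save(P['scene'],'s1.png');save(P['top'],'t1.png')
print(robot.read_state())
for n,p in P.items():
    print(n,p['eye'],p['orientation'],p['fx'])
    w=cloud(p)
    for q in ['tool','rest','lockring','hub','crate_mid','light_mid','cover_mid']:
        for m in spotter.masks_of(p,q)[:3]:
            x=w[m['pixels']]; x=x[~np.isnan(x[:,0])]
            if len(x): print(q,round(m['confidence'],2),np.round(m['centre']),len(x),'med',np.median(x,0).round(3),'lo',np.percentile(x,3,0).round(3),'hi',np.percentile(x,97,0).round(3))
E
```

```text
pics
{'t': 0.1, 'q': array([ 1.26355339e+00,  1.31045615e-01,  1.48916845e+00, -9.39576538e-06,
        1.52301359e+00, -8.54067734e-02]), 'dq': array([ 0.00121813, -0.00017356, -0.00306995, -0.00064845, -0.00033598,
        0.00124871]), 'joint_torque': array([ 1.43416437e-03, -5.61335778e+01, -4.93101561e+01,  7.71072786e-02,
        2.91572796e-02, -3.52177995e-05]), 'tool_pos': array([0.13193239, 0.58509826, 0.40381708]), 'orientation': array([-3.47710249e-01, -3.12197848e+00,  2.52153746e-03]), 'force': array([-0.06850631, -0.07738333,  0.42681461]), 'wrist_torque': array([ 0.01942092, -0.00934682, -0.00193666]), 'opening': 0.09342713708191869}
scene [0.97168049 0.53389062 0.87160577] [-0.91265445 -2.5793009   0.98057802] 395.40762872634605
tool 0.76 [249. 356.] 261 med [0.567 0.158 0.087] lo [0.552 0.141 0.044] hi [0.574 0.165 0.106]
rest 0.91 [308. 508.] 1884 med [0.39  0.474 0.04 ] lo [0.333 0.43  0.006] hi [0.423 0.515 0.043]
rest 0.88 [248. 474.] 1312 med [0.307 0.322 0.04 ] lo [0.25  0.277 0.007] hi [0.344 0.366 0.043]
rest 0.86 [263. 350.] 1251 med [0.578 0.167 0.04 ] lo 
[... 880 characters left out ...]
] 683 med [0.552 0.15  0.041] lo [0.511 0.11  0.017] hi [0.603 0.196 0.049]
rest 0.81 [173. 189.] 858 med [0.671 0.465 0.04 ] lo [0.62  0.416 0.003] hi [0.722 0.514 0.047]
lockring 0.59 [187. 368.] 863 med [ 0.597 -0.141  0.067] lo [ 0.554 -0.19   0.003] hi [ 0.653 -0.1    0.115]
hub 0.83 [189. 369.] 846 med [ 0.597 -0.141  0.068] lo [ 0.551 -0.188  0.005] hi [ 0.652 -0.102  0.115]
crate_mid 0.66 [196. 460.] 2350 med [ 0.57  -0.451  0.028] lo [ 0.498 -0.535  0.002] hi [ 0.64  -0.36   0.074]
light_mid 0.84 [144. 285.] 324 med [0.761 0.137 0.025] lo [ 0.741  0.104 -0.   ] hi [0.797 0.169 0.033]
cover_mid 0.73 [208. 201.] 130 med [0.531 0.401 0.08 ] lo [0.52  0.393 0.008] hi [0.547 0.417 0.101]
```

View pics/s1.png

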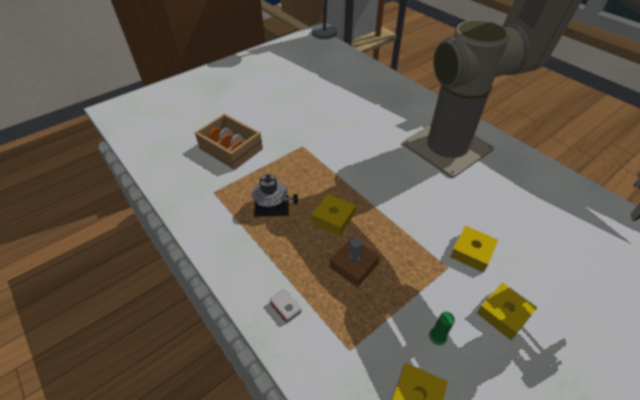

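Run:
```python
from h import *
p=read_camera('wrist'); s=robot.read_state()
Rt=rot(s['orientation']); Rc=rot(p['orientation'])
print('cam in tcp',Rt.T@(np.array(p['eye'])-s['tool_pos']),'\n',(Rt.T@Rc).round(3),p['fx'],'\n',Rt.round(3))
for n in('scene','top'):
    w=cloud(read_camera(n))
    a=w[(abs(w[...,0]-.56)<.05)&(abs(w[...,1]-.153)<.05)&(w[...,2]>.097)&(w[...,2]<.115)]
    b=w[(abs(w[...,0]-.605)<.05)&(abs(w[...,1]+.15)<.05)&(w[...,2]>.107)&(w[...,2]<.125)]
    for c in(a,b): print(n,len(c),c.mean(0).round(4),c.min(0).round(3),c.max(0).round(3), cv2.minAreaRect((c[:,:2]*1000).astype(np.float32)))
```

```text
cam in tcp [0.06951697 0.00072903 0.01899924] 
 [[-0.    -0.968 -0.252]
 [ 1.    -0.    -0.001]
 [ 0.001 -0.252  0.968]] 316.308420669037 
 [[-0.976  0.22  -0.   ]
 [ 0.22   0.976  0.   ]
 [ 0.     0.    -1.   ]]
scene 105 [0.5623 0.1528 0.1036] [0.549 0.139 0.097] [0.574 0.165 0.107] ((561.25439453125, 151.72027587890625), (25.463043212890625, 23.830236434936523), 84.90845489501953)
scene 133 [ 0.6116 -0.1483  0.1115] [ 0.588 -0.175  0.107] [ 0.635 -0.125  0.116] ((611.566162109375, -148.87942504882812), (47.582977294921875, 47.10942077636719), 66.29145050048828)
top 65 [0.5588 0.1512 0.1044] [0.546 0.14  0.098] [0.571 0.163 0.112] ((558.3036499023438, 151.37518310546875), (22.7850399017334, 25.225257873535156), 89.3343505859375)
top 98 [ 0.6085 -0.1487  0.1128] [ 0.585 -0.17   0.107] [ 0.631 -0.128  0.12 ] ((608.2713012695312, -149.005126953125), (41.32289123535156, 45.548458099365234), 87.5962905883789)
```

Scene: the tool stands in the brown rest at (355,250), the vise and lockring are at (268,190), the crate at (228,140), the light at (286,305) and the cover at (442,328). The yellow blocks are decoys. Next I move above the tool for a close look.

Call:
arm_command --xyz '[[3.6,-3.6,0],[3.6,-3.6,0],[3.6,-3.6,0],[3.6,-3.6,0],[3.6,-3.6,0],[3.6,-3.6,0],[3.6,-3.6,0],[3.6,-3.6,0],[3.6,-3.6,0],[3.6,-3.6,0],[3.4,-3.6,0],[3.4,-3.6,0]]' --turn '[[0,0,0],[0,0,0],[0,0,0],[0,0,0],[0,0,0],[0,0,0],[0,0,0],[0,0,0],[0,0,0],[0,0,0],[0,0,0],[0,0,0]]'

```text
t: 2.45
tool_pos: [0.561, 0.152, 0.4049]
orientation: [0.348, 3.122, 0.0]
force: [0.6, 0.2, 0.7]
opening: 0.0931
```

Call:
arm_command --xyz '[[0,0,0],[0,0,0]]' --turn '[[0,0,0],[0,0,0]]'

```text
t: 2.7
tool_pos: [0.5598, 0.1534, 0.4046]
orientation: [-0.349, -3.122, -0.0]
force: [0.1, 0.1, -0.8]
opening: 0.093
```

Run:
```python
from h import *
p=read_camera('wrist'); s=robot.read_state(); print(s['t'],s['tool_pos'],s['orientation'],s['q'])
w=cloud(p); save(p,'w1.png')
for lo,hi in((.098,.112),(.05,.062),(.033,.046)):
    m=(abs(w[...,0]-.56)<.08)&(abs(w[...,1]-.153)<.08)&(w[...,2]>lo)&(w[...,2]<hi); c=w[m]
    print(lo,len(c),c.mean(0).round(4),c.min(0).round(4),c.max(0).round(4),cv2.minAreaRect((c[:,:2]*1000).astype(np.float32)))
for q in('tool','rest'):
    for m in spotter.masks_of(p,q)[:3]: 
        x=w[m['pixels']]; print(q,m['confidence'],m['centre'],np.nanmedian(x,0))
```

```text
2.75 [0.55951312 0.15391748 0.40464598] [-3.46974690e-01 -3.12189043e+00 -3.88348088e-04] [ 1.79982203e-01  7.76191923e-02  1.54482255e+00  3.74828440e-04
  1.51953949e+00 -1.16945696e+00]
0.098 688 [0.5583 0.1528 0.1048] [0.546  0.1399 0.0982] [0.5717 0.1656 0.107 ] ((559.20166015625, 152.7371368408203), (23.90260124206543, 24.246318817138672), 83.84744262695312)
0.05 124 [0.5517 0.1559 0.0541] [0.5412 0.1348 0.0501] [0.5644 0.1706 0.0617] ((552.0345458984375, 153.3920135498047), (35.59577941894531, 21.36357307434082), 82.79621124267578)
0.033 5502 [0.556  0.1534 0.0411] [0.5072 0.1002 0.0334] [0.6115 0.2047 0.0455] ((559.5127563476562, 152.59759521484375), (90.47303771972656, 90.31230163574219), 10.495208740234375)
tool 0.37 [229.2, 103.6] [ 0.5678591  -0.1156135   0.03134888]
rest 0.82 [162.9, 323.0] [0.55113074 0.15614915 0.04106852]
rest 0.75 [200.6, 592.6] [0.65904846 0.46024896 0.0402612 ]
rest 0.59 [149.7, 175.2] [0.49594554 0.00521099 0.04198494]
```

View pics/w1.png

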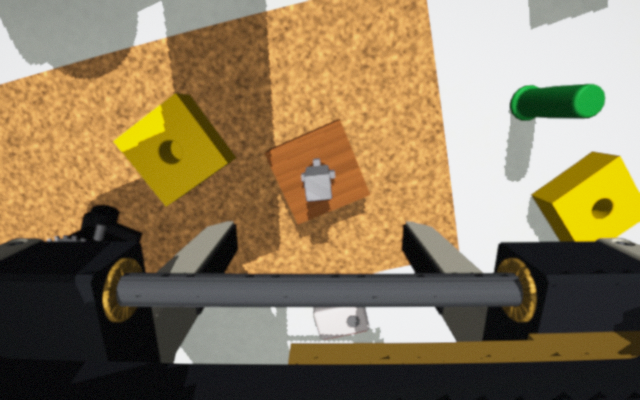

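The wrist view shows the tool in the brown rest at (317,183), with lugs visible. Its shank centre is (0.559, 0.153), its top is at 0.104 m and its flats are at about 83.5°. I turn the jaws by 0.11 rad, descend and grip.

Call:
arm_command --xyz '[[0,0,-3],[0,0,-4],[0,0,-4],[0,-0.05,-3],[0,0,-2],[0,0,0],[0,0,0]]' --turn '[[0,0,0.05],[0,0,0.06],[0,0,0],[0,0,0],[0,0,0],[0,0,0],[0,0,0]]'

```text
t: 3.72
tool_pos: [0.5605, 0.1532, 0.2463]
orientation: [0.175, 3.135, 0.001]
force: [-0.2, 0.6, -0.3]
opening: 0.093
```

Call:
arm_command --xyz '[[0,0,0],[0,0,0],[0,0,0],[0,0,0],[0,0,0],[0,0,0],[0,0,0],[0,0,0]]' --turn '[[0,0,0],[0,0,0],[0,0,0],[0,0,0],[0,0,0],[0,0,0],[0,0,0],[0,0,0]]' --gripper 0 --force 35

```text
t: 4.72
tool_pos: [0.56, 0.1528, 0.2447]
orientation: [-0.176, -3.137, 0.0]
force: [0.5, -0.1, -0.5]
opening: 0.0239
```

Gripped at 23.9 mm opening. Lift, then go beside the lockring to look with the wrist camera.

Call:
arm_command --xyz '[[0,0,1],[0,0,2],[0,0,3],[0,0,4],[0,0,4],[0,0,2],[0,0,0]]' --turn '[[0,0,0],[0,0,0],[0,0,0],[0,0,0],[0,0,0],[0,0,0],[0,0,0]]'

```text
t: 5.6
tool_pos: [0.5604, 0.1529, 0.407]
orientation: [0.175, 3.133, 0.001]
force: [-0.4, -0.6, -2.8]
opening: 0.024
```

Call:
arm_command --xyz '[[0.5,-2,0],[1,-3,0],[1.25,-3.8,0],[1.25,-3.8,0],[1.25,-3.8,0],[1.25,-3.8,0],[1.25,-3.8,0],[1.25,-3.2,0],[1,-3,0],[0,0,0],[0,0,0],[0,0,0]]' --turn '[[0,0,0],[0,0,0],[0,0,0],[0,0,0],[0,0,0],[0,0,0],[0,0,0],[0,0,0],[0,0,0],[0,0,0],[0,0,0],[0,0,0]]'

```text
t: 7.1
tool_pos: [0.6597, -0.1486, 0.4039]
orientation: [-0.174, -3.135, -0.001]
force: [-0.6, -0.1, -3.4]
opening: 0.0237
```

Run:
```python
from h import *
p=read_camera('wrist'); s=robot.read_state(); print(s['t'],s['tool_pos'],s['orientation'],s['q'],s['force'],s['opening'])
w=cloud(p); save(p,'w2.png')
np.savez('w2.npz',w=w,f=p['frame'])
m=(np.hypot(w[...,0]-.609,w[...,1]+.149)<.035)&(w[...,2]>.105)&(w[...,2]<.12); c=w[m]
(x,y),r=cv2.minEnclosingCircle((c[:,:2]*1000).astype(np.float32)); print('ring',x,y,r,np.percentile(c[:,2],[5,50,95]),len(c))
rr,cc=np.where(m); r0,c0=max(rr.min()-15,0),max(cc.min()-15,0)
print(rr.min(),rr.max(),cc.min(),cc.max())
save(p,'w2c.png',(r0,rr.max()+15,c0,cc.max()+15),6)
```

```text
7.15 [ 0.65977201 -0.14843177  0.40432635] [-1.73988874e-01 -3.13604192e+00 -4.42789585e-04] [-2.97101022e-01  3.37325881e-01  1.24995789e+00  9.95575147e-05
  1.55508313e+00 -1.75705178e+00] [-0.1665239  -0.14943032 -2.11971643] 0.023749043808487753
ring 609.5234375 -149.0338897705078 23.927949905395508 [0.11077997 0.11288855 0.11411654] 1358
105 161 284 339
```

View pics/w2c.png

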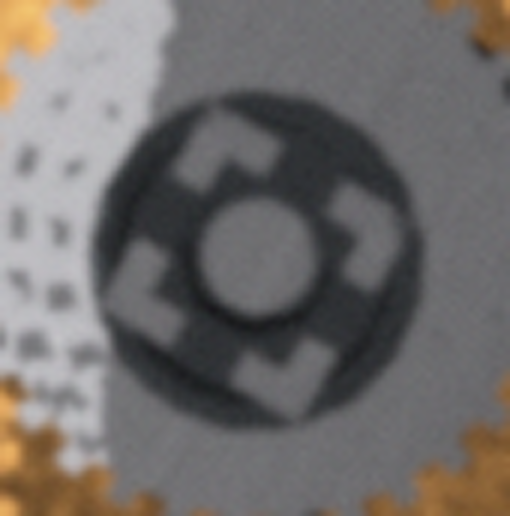

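View pics/w2.png

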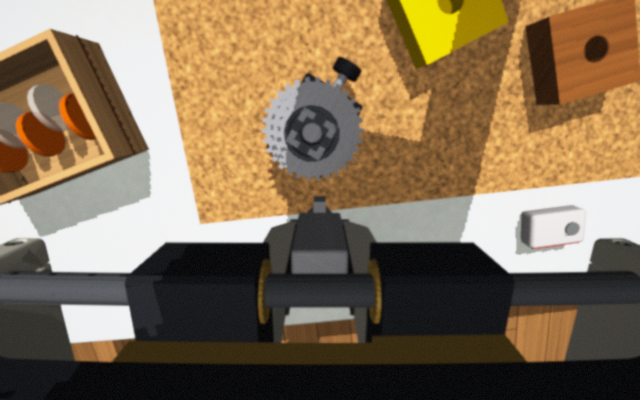

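The ring at pixel (312,132) has four bright L-shaped teeth and dark slots rotated from the image axes. The tool is held straight between the fingers at about (320,215). Next I measure the slot phase.

Run:
```python
from h import *
d=np.load('w2.npz'); w=d['w']; g=cv2.cvtColor(d['f'],cv2.COLOR_RGB2GRAY).astype(float)
c0=np.array([.6095,-.149])
for it in range(4):
    dx=w[...,0]-c0[0]; dy=w[...,1]-c0[1]; r=np.hypot(dx,dy); th=np.arctan2(dy,dx)
    ring=(r>.011)&(r<.0215)&(w[...,2]>.095)
    t=(g[ring].min()+g[ring].max())/2
    m=ring&(g>t)
    s=np.exp(4j*th[m]).mean(); ph=np.angle(s)/4
    print(c0,t,m.sum(),abs(s),'teeth',np.degrees(ph),'slots',np.degrees(ph)+45, 'cent',[w[m][:,:2].mean(0)])
    b=np.degrees(ph)
    q=[w[m&(np.abs(np.angle(np.exp(1j*(th-ph-k*np.pi/2))))<.7)][:,:2].mean(0) for k in range(4)]
    c0=np.mean(q,0)
o=(w[...,2]>.1)&(w[...,2]<.118)&(np.hypot(w[...,0]-.609,w[...,1]+.149)<.03)&(r<.03)
print(cv2.fitEllipse(cv2.convexHull((w[o][:,:2]*1000).astype(np.float32))))
# knob dir & held tool points
k=(w[...,2]>.02)&(w[...,2]<.09)&(r>.055)&(r<.08)&(g<60)
print('knob',k.sum(),np.degrees(np.arctan2(*(w[k][:,:2].mean(0)-c0)[::-1])))
for lo,hi in ((.18,.197),(.197,.21),(.21,.25)):
    h=(np.hypot(w[...,0]-.66,w[...,1]+.149)<.03)&(w[...,2]>lo)&(w[...,2]<hi)
    if h.any(): print(lo,h.sum(),w[h].min(0).round(4),w[h].max(0).round(4),w[h].mean(0).round(4))
```

```text
[ 0.6095 -0.149 ] 58.0 831 0.33214249673368584 teeth 6.002497294458994 slots 51.00249729445899 cent [array([ 0.61174941, -0.15061083])]
[ 0.60993849 -0.15020554] 58.0 872 0.32296380521101203 teeth 4.229795232713509 slots 49.229795232713506 cent [array([ 0.61241328, -0.15183046])]
[ 0.60998738 -0.15063319] 58.0 884 0.3129940776403359 teeth 3.882206294309366 slots 48.88220629430936 cent [array([ 0.6124803 , -0.15239507])]
[ 0.60995704 -0.15079522] 58.0 884 0.31234993139875256 teeth 3.715612439905699 slots 48.7156124399057 cent [array([ 0.6124377 , -0.15248617])]
((609.487060546875, -149.00668334960938), (47.32886505126953, 47.481563568115234), 75.64559173583984)
knob 369 142.80402385019985
0.18 41 [ 0.6504 -0.1544  0.1883] [ 0.6551 -0.1397  0.1966] [ 0.6522 -0.1468  0.1921]
0.197 120 [ 0.6403 -0.1652  0.197 ] [ 0.6578 -0.1294  0.2099] [ 0.6482 -0.1464  0.2036]
0.21 2431 [ 0.6402 -0.1737  0.2103] [ 0.6543 -0.1201  0.25  ] [ 0.6485 -0.1465  0.2341]
```

Run:
```python
from h import *
d=np.load('w2.npz'); w=d['w']; g=cv2.cvtColor(d['f'],cv2.COLOR_RGB2GRAY).astype(float)
c0=np.array([.6095,-.149])
dx=w[...,0]-c0[0]; dy=w[...,1]-c0[1]; r=np.hypot(dx,dy); th=np.arctan2(dy,dx)
for nm,v,R0,R1 in(('gray',g,.013,.017),('z',w[...,2]*1000,.012,.018)):
    m=(r>R0)&(r<R1); 
    h=[np.median(v[m&(((np.degrees(th)+360)%360)//10==k)]) for k in range(36)]
    print(nm,np.round(h).astype(int).tolist())
    s=np.sum((v[m]-v[m].mean())*np.exp(4j*th[m])); s8=np.mean(abs(v[m]-v[m].mean())); print('teeth',np.degrees(np.angle(s))/4,'slots +45', abs(s)/m.sum()/s8)
```

```text
gray [89, 100, 108, 64, 49, 49, 54, 100, 106, 100, 102, 105, 74, 50, 49, 50, 82, 107, 102, 96, 108, 87, 52, 50, 50, 80, 108, 89, 87, 105, 75, 11, 12, 46, 92, 104]
teeth 8.999179752942057 slots +45 0.6758796305315263
z [112, 113, 113, 104, 103, 103, 103, 113, 113, 113, 113, 113, 104, 103, 103, 103, 113, 113, 113, 113, 113, 112, 103, 103, 103, 112, 113, 113, 112, 113, 103, 320, 321, 319, 113, 113]
teeth -36.3902184906521 slots +45 0.4739814396159061
```

Slots lie at about 53.5° (mod 90). The knob at 143° agrees. The ring centre is at about (0.610, -0.149). I turn the tool by -0.525 rad while still high, then hover just above the ring and look.

Call:
arm_command --xyz '[[-1,0,0],[-1.5,0,0],[-1.4,0,0],[-1,-0.05,0],[0,0,-2],[0,0,-2],[0,0,-1.7],[0,0,0],[0,0,0]]' --turn '[[0,0,-0.13],[0,0,-0.13],[0,0,-0.13],[0,0,-0.135],[0,0,0],[0,0,0],[0,0,0],[0,0,0],[0,0,0]]'

```text
t: 8.28
tool_pos: [0.6112, -0.1497, 0.3478]
orientation: [0.983, 2.984, -0.0]
force: [-0.4, -0.7, -2.4]
opening: 0.0241
```

Run:
```python
from h import *
p=read_camera('wrist'); s=robot.read_state(); print(s['t'],s['tool_pos'],s['orientation'],s['force'],s['opening'])
a=np.array(s['orientation']);print('jaw',np.degrees(2*np.arctan2(a[1],a[0]))-90)
w=cloud(p); print(w[...,2][100:260:20,320].round(3))
save(p,'w3c.png',(110,280,220,420),4)
q=read_camera('scene'); save(q,'s3c.png',(140,240,210,340),6)
```

```text
8.325 [ 0.61136939 -0.14978513  0.34848776] [ 9.82528305e-01  2.98270930e+00 -2.95350748e-05] [-0.53849266 -0.29280329 -1.86093949] 0.023586237570831357
jaw 53.535407016252435
[0.047 0.037 0.064 0.076 0.113 0.152 0.171 0.197]
```

View pics/w3c.png

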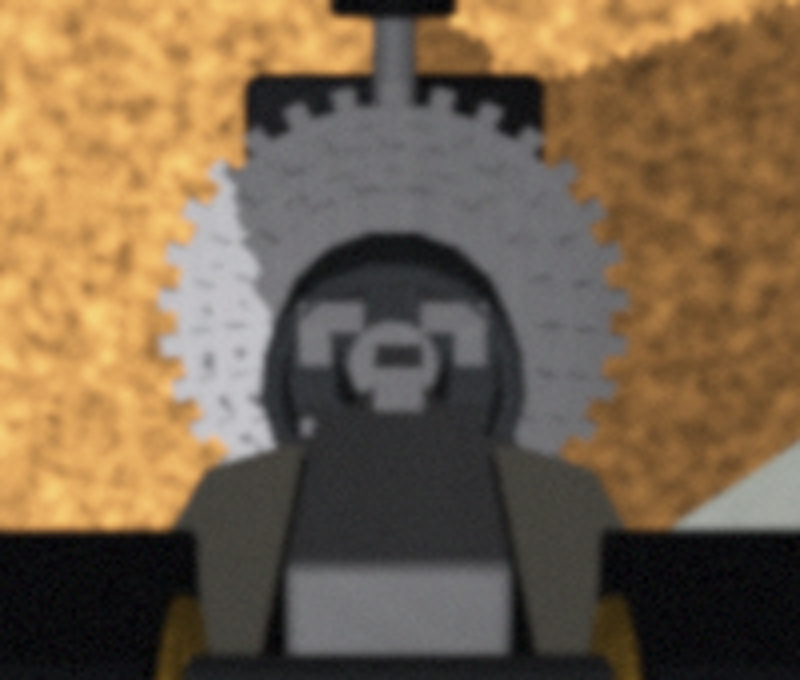

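View pics/s3c.png

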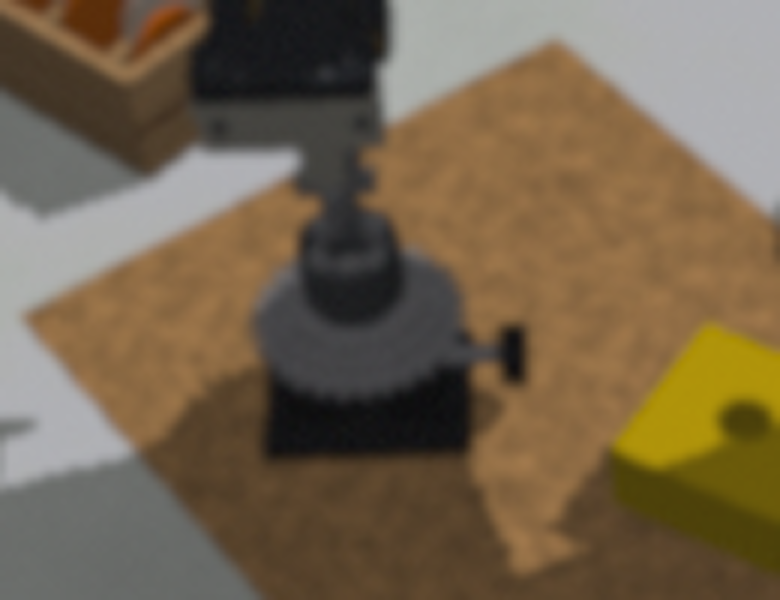

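Close view: the ring teeth (crop 300–488, centre 394) are square with the jaws, so the yaw is right. The tool lug and nose are at column about 398, roughly 0.7 mm off. The scene view shows the nose above the ring. I correct a little and lower in steps, watching the force.

Call:
arm_command --xyz '[[-0.05,-0.04,-0.5],[0,0,-0.8],[0,0,-0.6],[0,0,-0.5],[0,0,-0.4],[0,0,0],[0,0,0]]' --turn '[[0,0,0],[0,0,0],[0,0,0],[0,0,0],[0,0,0],[0,0,0],[0,0,0]]'

```text
t: 9.25
tool_pos: [0.6106, -0.1501, 0.32]
orientation: [0.983, 2.983, 0.0]
force: [0.7, -0.1, -2.4]
opening: 0.0239
```

Call:
arm_command --xyz '[[0,0,-0.2],[0,0,-0.2],[0,0,-0.2],[0,0,0],[0,0,0]]' --turn '[[0,0,0],[0,0,0],[0,0,0],[0,0,0],[0,0,0]]'

```text
t: 9.88
tool_pos: [0.6105, -0.1501, 0.3141]
orientation: [0.983, 2.983, -0.0]
force: [-1.5, 0.5, 1.9]
opening: 0.0238
```

Call:
arm_command --xyz '[[0,0,-0.2],[0,0,-0.2],[0,0,0],[0,0,0]]' --turn '[[0,0,0],[0,0,0],[0,0,0],[0,0,0]]'

```text
t: 10.38
tool_pos: [0.6106, -0.1501, 0.31]
orientation: [0.983, 2.983, -0.0]
force: [-2.9, 0.6, 4.1]
opening: 0.0238
```

Call:
arm_command --xyz '[[0,0,-0.15],[0,0,-0.1],[0,0,-0.1],[0,0,0],[0,0,0]]' --turn '[[0,0,0],[0,0,0],[0,0,0],[0,0,0],[0,0,0]]'

```text
t: 11.0
tool_pos: [0.6106, -0.1501, 0.3067]
orientation: [0.983, 2.983, -0.0]
force: [-2.1, 0.8, 6.7]
opening: 0.024
```

Call:
arm_command --xyz '[[0,0,-0.1],[0,0,0],[0,0,0]]' --turn '[[0,0,0],[0,0,0],[0,0,0]]'

```text
t: 11.38
tool_pos: [0.6106, -0.1501, 0.3067]
orientation: [0.983, 2.983, -0.0]
force: [-4.8, 1.4, 12.9]
opening: 0.024
```

Call:
arm_command --xyz '[[0,0,-0.1],[0,0,0],[0,0,0]]' --turn '[[0,0,0],[0,0,0],[0,0,0]]'

```text
t: 11.75
tool_pos: [0.6106, -0.1501, 0.3066]
orientation: [0.983, 2.983, -0.0]
force: [-8.2, 2.2, 18.7]
opening: 0.0239
```

Run:
```python
from h import *
p=read_camera('wrist'); s=robot.read_state(); print(s['t'],s['tool_pos'],s['orientation'],s['force'],s['wrist_torque'],s['opening'])
save(p,'w4c.png',(110,280,220,420),4)
```

```text
11.8 [ 0.6105787  -0.15010003  0.30665685] [ 9.82960823e-01  2.98263677e+00 -2.40277544e-04] [-9.10500811  2.59715714 19.11208022] [ 0.48743869  1.91120506 -0.06532077] 0.02379062436339638
```

View pics/w4c.png

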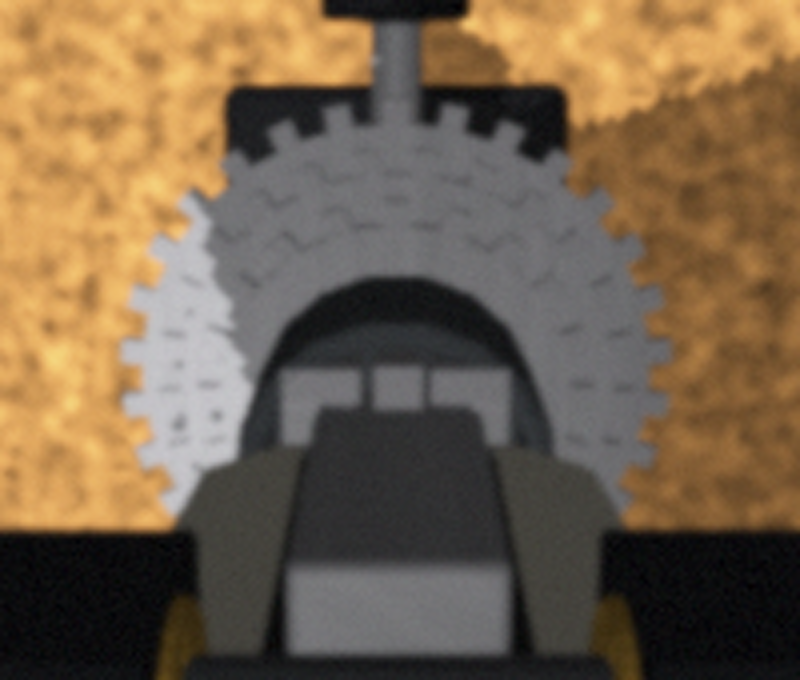

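The lug sits in the slot between the two teeth (columns 372–424 between 360 and 430), square with them. Height stalls at 0.3066 m, against 0.307 expected when home, while the force rises stiffly to about 19 N. The tool is home, so I hand in.

Run:
```python
from plant import robot
robot.close_job()
s=robot.read_state(); print(s['t'],s['tool_pos'],s['force'],s['opening'])
```

```text
the job is handed in; nothing more can be done
the job is handed in; nothing more can be done
```

The cassette tool is fully home in the lockring, still gripped and pressed down, and I have handed the job in at about 12 s of the allowed 45 s. No verdict came back. The reading I asked for after handing in was refused, so the last second itself is unchecked.

- **Grip and lift:** I gripped the tool by its shank at 23.9 mm opening with a 35 N grip setting, and lifted it straight up 16 cm out of the rest.
- **Alignment:** I turned it about 30° so the lugs matched the slots, at about 53.5°. It then went in straight at first try.
- **Pressed home:** The spring built up as expected. The arm then stopped at 0.3066 m, against 0.307 m expected when home, while the push rose stiffly to about 19 N.
- **Last look:** The wrist camera showed the front lug in its slot and square with the teeth; the opening was still 23.8 mm.
- **Side load:** A sideways force of about 9 N was present at the end, so the tool is probably leaning slightly against one wall. Before insertion, my position estimates for tool and ring differed by up to about 1 mm. Both are inside the 4 mm limit.
- **Bystanders:** My path kept clear of the crate, rear light and grip cover. I did not re-measure their positions at the end.

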